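Lay the camera mast on its side against the toe stop

TASK

Tip the standing camera mast over the red stop, crossbar towards the robot, so that its black post comes to lie on the grey padded rest, and let it down gently with the fingers instead of letting it fall. Then, if there is still a gap, push its red foot up until it sits snug and square against the red stop. Only push and support the mast, do not lift its foot off the black board, and leave the other things on the desk where they are.

Things in the scene. Friction and masses are not known exactly. Their poses are not given: they have to be found in the camera images.
- jig: Fixed jig: black board 10 mm thick on the table, with a red stop and a grey padded rest. Origin on the table surface under the middle of the stop's far face; +x is level and leads from the stop to the standing mast, roughly away from the robot; z up. The board runs from x = -100 to +130, y = -85 to +85 mm. Beyond x = -100, under the lying crossbar, is bare table.
- jig_stop (a point): Top edge of the red stop's far face, in the middle. The stop is a bar at x = -14 to 0, y = -65 to +65 mm in the jig's frame, its top 30 mm above the table (20 mm above the board). The lying post passes 16 mm over it.
- jig_rest (a point): Middle of the top of the rest with the grey pad: x = -95 to -65, y = -50 to +50 mm in the jig's frame, top 46 mm above the table.
- mast: Loose mast, 0.3 to 0.52 kg, standing on the board. Origin: centre of the foot's underside; z up the post, x about along the jig's x, y along the crossbar. Red foot 90 x 90 x 12 mm, black square post 18 mm thick. Centre of mass about 44 mm above the underside: tilted more than about 45 degrees it falls by itself, and left free it lands hard.
- mast_head (a point): Middle of the silver crossbar on top of the post (T shape), on its axis, 150 mm above the foot's underside. The bar is 24 mm in diameter and 120 mm long. With the mast lying snug this point is at x = -138, y near 0, z = 55 mm in the jig's frame.
- mast_foot (a point): Centre of the foot's upper face, 12 mm above the underside. With the mast lying, the foot stands on edge with this face towards the stop (x = 0 in the jig's frame when snug), its underside facing +x, and the post is level, its axis 55 mm above the table.
- mast_toe (a point): Middle of the foot's lower edge on the stop side (mast x = -45 mm), about which it tips; stays at the board's height, 10 mm above the table. At the start it is 20 to 34 mm from the stop: more than the foot's thickness, so that the foot clears the stop as it turns up.
- black_bottle: small black bottle, 44 mm across, 150 mm tall, standing beside the jig; origin in its underside's middle; leave it alone
- juice_carton: yellow drink carton, 35 x 50 x 90 mm tall, standing beside the jig; origin in its underside's middle; leave it alone
- fish_tin: flat round steel tin, 76 mm across, 22 mm tall, beside the jig; origin in its underside's middle; leave it alone
- mouse: white computer mouse, 100 x 60 x 32 mm; origin in its underside's middle; leave it alone
- gear_ring: red printed ring, 130 mm across, 40 mm tall; origin in its underside's middle; leave it alone
- driver: screwdriver lying on the table; origin in its underside's middle; leave it alone

How it is judged:
At the end, for the whole second after the job is handed in: The mast lies still on its side over the stop, post level on the padded rest (within 0.08 rad), crossbar towards the robot and within 35 mm of the jig's centre line, in line with the jig within 0.08 rad, the foot's upper face within 5 mm of the stop (angle between mast's own z axis and vertical between 1.49 and 1.65 rad and x of mast_foot in the frame of jig between -0.003 and 0.005 m and x of mast_head in the frame of jig between -0.143 and -0.13 m and y of mast_head in the frame of jig between -0.035 and 0.035 m and z of mast_head in the frame of jig between 0.047 and 0.063 m and angle between the z axis of mast and the x axis of jig, either way round below 0.08 rad and angle between the y axis of mast and the y axis of jig, either way round below 0.08 rad and linear speed of mast below 0.02 m/s); the robot touches nothing.
It fails at once if the mast falls or is thrown over: it turns faster than 4 rad/s (angular speed of mast above 4 rad/s).
It fails at once if the mast's foot is lifted off the board: the edge it tips about rises more than 15 mm (height (world z) of mast_toe above 0.025 m).
It fails at once if another thing on the desk is moved more than 20 mm (distance of any of black_bottle, juice_carton, fish_tin, mouse, gear_ring, driver from where it was at the start of the episode above 0.02 m).
It also fails if it takes over 70 s, if anything falls off the work surface, if the arm or the gripper's body presses on something with over 40 N, if the wrist force passes 120 N, or if a joint passes its speed limit or range.

ROBOT

A 6-joint arm with a two-finger parallel gripper is mounted at the origin on the work surface. World frame = base frame: x ahead of the robot, y to its left, z up, the work surface at z = 0. Lengths are in m, angles in rad, forces in N, time in s.
With the tool pointing down it reaches from about 0.275 to 0.725 m from the base axis. Payload 15.9 kg.
Tool frame: the origin (TCP) lies midway between the tips of the shut fingers; the grasp point (between the pads) lies 19 mm behind it (manip.hold_point_z is the distance from the TCP to the grasp point, in m); z points along the fingers, x is the direction in which the jaws open and shut, and the axes are right-handed (so a half turn about z gives the same grasp; the last joint's range is limited). The gripper opens to 85 mm and grips with 20 to 120 N. Pads are 22 mm wide; open, the fingers measure 114 mm over their backs; the gripper's body (76 mm by 85 mm) begins 54 mm behind the grasp point. The pads swing forward as they close: fully open they stand 13 mm farther back than shut.
Start: joints at [-1.232, 0.213, -0.034, 1.323, 0, 1.571], TCP at [0.166, -0.472, 0.231] pointing down, gripper open.
Joint ranges: [-2.98, 2.98], [-0.74, 1.72], [-1.14, 1.35], [-2.1, 2.04], [-1.57, 1.44], [-3.14, 3.14]. Speed limits (rad/s): [1.89, 1.89, 2.39, 2.57, 3.14, 3.14].

INTERFACE

Orientations are given as a rotation vector (axis times angle).
In Python, from plant import get_state, viewer, manip gives the robot as it stands.
- The arm moves only by the tool send_rows, never from a script. Its argument "rows" is a list that holds one entry, the list of rows, each a list of 4 numbers: the shift along the tool's x, y, z in units of 30 mm (1.0 is 30 mm), then the turn about the tool's z in units of 6 degrees (1.0 is 6 degrees). In form: [[[x, y, z, turn], ...]]. A call has 1 to 10 rows; each row shifts and turns the commanded pose from where the row before left it, along the tool's axes as they then stand; what a row does not reach is not made up. A row lasts 1/12 s, in which the tool goes at most 41.7 mm and 7.16 degrees, less where a joint would pass 70% of its speed; a pose out of reach is approached as far as the arm can. A call is refused whole if a number of a shift passes 1 or a number of a turn 1, either way. A call with a gripper value outside its range is refused whole. "gripper" is the opening, from 0 (shut) to 1 (fully open), set as the call begins (left out, the last holds). The fingers move at their own pace and stop on an object; the grip force is fixed at half the most. Time passes only in rows, so rows that do not move let the fingers close. It gives the time, the measured TCP pose, the force and the opening at its end, in the units of the state.
- get_state(): the state, without advancing time (a new reading comes with each control period).
- viewer.get_image(name): name is "scene" or "side" or "wrist"; returns the picture (384x512x3 uint8, red, green, blue); there is no depth.
- viewer.camera_params(name): a dict with "camera_matrix" (3x3 intrinsics, pixels), "world_to_cam" (4x4, takes a point from world to camera coordinates). Camera axes: x right, y down, z forward; pixel columns grow to the right and rows downward; lengths in m; the calibration is good to about 2 mm. The wrist camera is an equidistant fisheye: a pixel r from the principal point sees the ray r / f radians off the axis. A picture is of the moment at which its call begins: read the wrist's pose just before it. camera_params takes no time and is no camera call; for the wrist camera it gives the pose at the moment of the call.
- manip.hand_in(): hands the job in, once; it reports no verdict.
The state is a dict: "time_s": time; "joint_pos": joint angles; "qvel": joint speeds; "tau": joint torques, N m; "eef_pos": TCP position; "ee_rot": TCP orientation; "wrist_force": force on the tool from outside, world axes, zero at the start; "ft_torque": the same for the moment, N m; "finger_gap": opening from 0.0 (shut) to 1.0 (fully open).
Only numpy, scipy, OpenCV 4.12 (cv2) and the standard library are available. Lean on these libraries where they do the work, as an engineer would, in place of code of your own. Each camera call takes 0.05 s, during which the arm holds its last target.

## Working session

There is one attempt and no reset: what is moved stays moved. The work goes in short steps, Python scripts to look and compute and a tool call to move; the robot and the scene stay as the last step left them, time stands still between calls to the robot, and variables do not carry over. Pictures are saved under pics/ and viewed, and the job is handed in when it is done.

Besides the shell and the picture viewer there is one more tool, called by a JSON object that holds its "api" and its "payload". send_rows: Moves the arm, as the interface text tells. Its arguments: {"type":"object","properties":{"rows":{"type":"array","items":{"type":"array","items":{"type":"array","items":{"type":"number"}}}},"gripper":{"type":"number"}},"required":["rows"]}

```bash
ls; mkdir -p pics
python3 - <<'E'
from plant import get_state, viewer, manip
import cv2
print(get_state())
for n in ("scene","side","wrist"):
    im=viewer.get_image(n); cv2.imwrite(f"pics/{n}0.png",im[:,:,::-1])
    p=viewer.camera_params(n); print(n,p)
E
```

```text
pics
{'time_s': 0.0, 'joint_pos': array([-1.23199258e+00,  2.13401103e-01, -3.50474955e-02,  1.32346829e+00,
       -1.29048783e-06,  1.57080798e+00]), 'qvel': array([-0.00026869, -0.00032485,  0.00046523,  0.00077987, -0.00087873,
       -0.0005439 ]), 'tau': array([ 5.22737664e-04, -6.86166644e+01,  4.87116051e+01,  1.75791036e-02,
        4.68536075e-05,  1.21254124e-05]), 'eef_pos': array([ 0.16607214, -0.4712729 ,  0.23079829]), 'ee_rot': array([-2.56362394e+00,  1.81476549e+00,  1.43753217e-03]), 'wrist_force': array([0.21357029, 1.2829046 , 0.23751223]), 'ft_torque': array([0.0279889 , 0.02370298, 0.00979566]), 'finger_gap': 0.9980297036898693}
scene {'camera_matrix': array([[399.91310954,   0.        , 255.61677036],
       [  0.        , 399.91310954, 193.21388845],
       [  0.        ,   0.        ,   1.        ]]), 'world_to_cam': array([[ 0.49069703,  0.87113909, -0.01825118, -0.24740299],
       [ 0.67469165, -0.39312959, -0.62469216, -0.28708793],
       [-0.55136884,  0.29422067, -0.7806578 ,  1.84162138],
       [ 0.        ,  0.        ,  0.        ,  1.        ]])}
[... 181 characters left out ...]
orld_to_cam': array([[-0.85390054, -0.52043205, -0.0020869 ,  0.46222643],
       [-0.38247084,  0.63024956, -0.67564899,  0.27645205],
       [ 0.35294466, -0.57613885, -0.73722052,  1.64896378],
       [ 0.        ,  0.        ,  0.        ,  1.        ]])}
wrist {'camera_matrix': array([[297.31863964,   0.        , 256.99471993],
       [  0.        , 297.31863964, 188.3762504 ],
       [  0.        ,   0.        ,   1.        ]]), 'world_to_cam': array([[ 0.33266708, -0.94304329, -0.001402  , -0.49874025],
       [-0.90817885, -0.32076814,  0.26892187, -0.03494425],
       [-0.25405468, -0.08818819, -0.96316097,  0.37837875],
       [ 0.        ,  0.        ,  0.        ,  1.        ]])}
```

View pics/scene0.png

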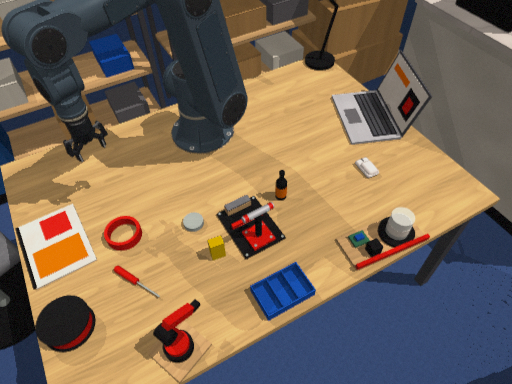

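View pics/side0.png

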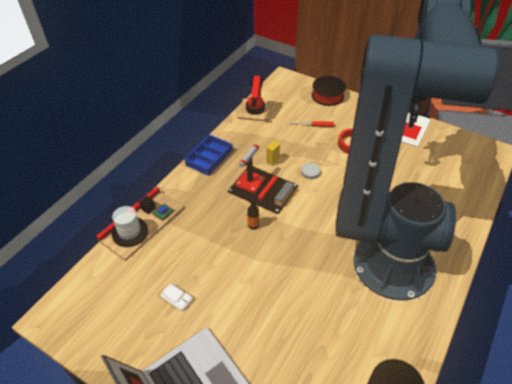

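View pics/wrist0.png

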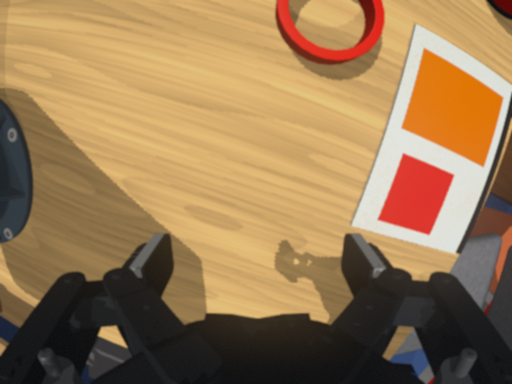

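The scene view shows the jig at about (250,225), with the mast standing on its far part, the carton at (216,246), the bottle at (281,187) and the tin at (192,221). Next I'll enlarge that area.

```bash
cat > h.py <<'E'
import numpy as np, cv2
from plant import get_state, viewer, manip
P={n:viewer.camera_params(n) for n in ("scene","side")}
def ray(n,uv):
    p=P[n];K=p["camera_matrix"];T=p["world_to_cam"];R=T[:3,:3]
    d=R.T@np.linalg.inv(K)@np.array([uv[0],uv[1],1.]);return -R.T@T[:3,3],d/np.linalg.norm(d)
def plane(n,uv,z):
    c,d=ray(n,uv);return c+d*(z-c[2])/d[2]
def proj(n,X):
    p=P[n];T=p["world_to_cam"];c=T[:3,:3]@np.array(X)+T[:3,3];q=p["camera_matrix"]@c;return q[:2]/q[2]
def tri(a,b):
    c1,d1=ray("scene",a);c2,d2=ray("side",b)
    A=np.stack([d1,-d2],1);s=np.linalg.lstsq(A,c2-c1,rcond=None)[0]
    p,q=c1+s[0]*d1,c2+s[1]*d2;return (p+q)/2,np.linalg.norm(p-q)
E
python3 - <<'E'
import cv2
a=cv2.imread("pics/scene0.png")[170:270,180:310];b=cv2.imread("pics/side0.png")[130:240,210:330]
cv2.imwrite("pics/sc_z.png",cv2.resize(a,None,fx=6,fy=6,interpolation=cv2.INTER_CUBIC));cv2.imwrite("pics/si_z.png",cv2.resize(b,None,fx=5,fy=5,interpolation=cv2.INTER_CUBIC))
E
```

```text
(no output)
```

View pics/sc_z.png

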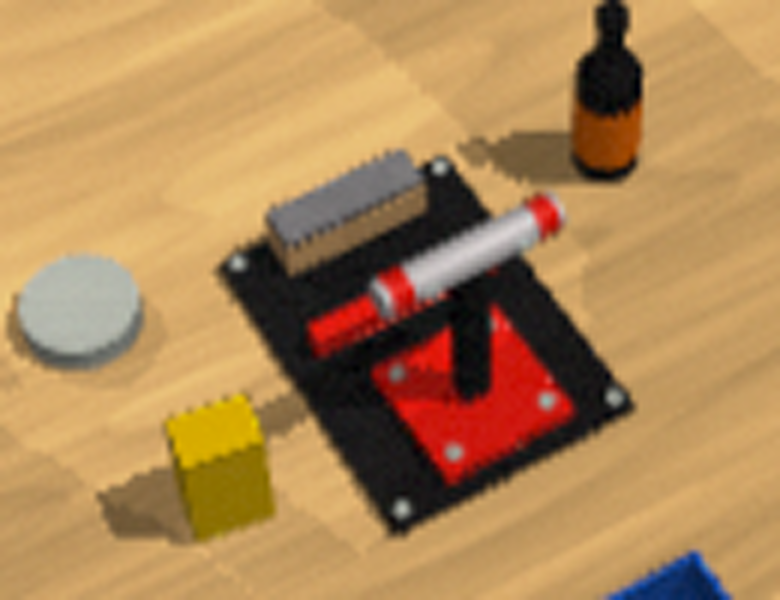

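View pics/si_z.png

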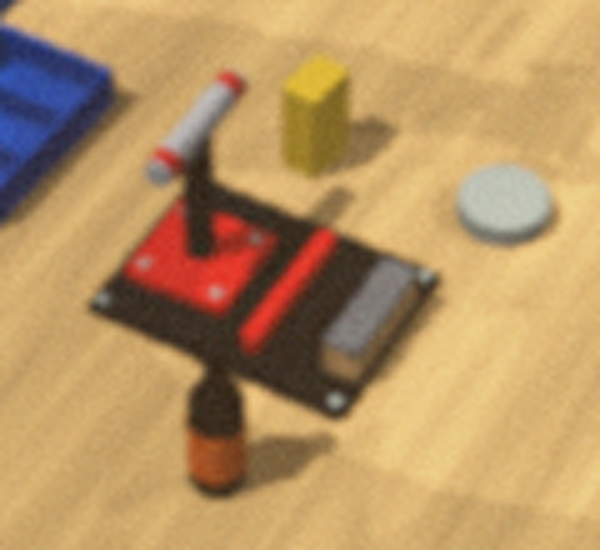

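```bash
cat > m.py <<'E'
from h import *
S=lambda u,v:(180+(u+.5)/6-.5,170+(v+.5)/6-.5)
D=lambda u,v:(210+(u+.5)/5-.5,130+(v+.5)/5-.5)
# screws average etc.: board corners jig order (-100,+85)? 
def fit(L,Wd):
    L=np.array(L)[:,:2];W=np.array(Wd)[:,:2];a,b=L.mean(0),W.mean(0)
    H=(L-a).T@(W-b);U,s,V=np.linalg.svd(H);R=V.T@np.diag([1,np.linalg.det(V.T@U.T)])@U.T
    t=b-R@a;return R,t,np.linalg.norm((L@R.T+t)-W,axis=1)*1000
sc=[S(220,268),S(452,158),S(632,408),S(398,533)]
si=[D(440,278),D(340,418),D(90,308),D(190,170)]
for n,px in (("scene",sc),("side",si)):
    W=[plane(n,p,.010) for p in px]
    print(n,np.round(W,4)[:,:2].tolist())
    L=[(-.1,-.085),(-.1,.085),(.13,.085),(.13,-.085)]
    R,t,e=fit(L,W);print("jig",t,np.degrees(np.arctan2(R[1,0],R[0,0])),e.round(1))
    foot={"scene":[S(375,375),S(575,410),S(452,485)],"side":[D(278,238),D(230,315),D(123,272)]}[n]
    Wf=[plane(n,p,.022) for p in foot]
    fl={"scene":[(-.045,-.045),(.045,.045),(.045,-.045)],"side":[(-.045,-.045),(-.045,.045),(.045,.045)]}[n]
    R2,t2,e2=fit(fl,Wf);print("mast",t2,np.degrees(np.arctan2(R2[1,0],R2[0,0])),e2.round(1),"in jig",R.T@(t2-t))
ends=tri(S(382,292),D(230,82)),tri(S(552,208),D(160,168));print(ends)
print("carton",plane("scene",S(215,425),.09),"tin",plane("scene",S(80,305),.022),"bottle",plane("scene",S(605,165),0.0), plane("side",D(216,480),0.))
E
python3 m.py
```

```text
scene [[0.466, -0.1514], [0.4626, 0.0205], [0.6868, 0.0202], [0.6913, -0.1445]]
jig [ 0.56168452 -0.06407567] 1.0330804283316544 [2.8 2.8 4.5 2.9]
mast [ 0.63637443 -0.06135954] 3.399099885843788 [1.7 1.8 1.5] in jig [0.07472675 0.00136905]
side [[0.4584, -0.1461], [0.4548, 0.0198], [0.6792, 0.0255], [0.6943, -0.1454]]
jig [ 0.55666268 -0.06199448] 1.629124052872355 [3.8 0.6 5.2 5.7]
mast [ 0.62684222 -0.05886069] 3.9553580632825813 [0.6 3.7 3.1] in jig [0.07024026 0.00113734]
((array([ 0.63342831, -0.11541508,  0.16320059]), np.float64(0.002244412818771425)), (array([ 0.62935152, -0.00595359,  0.16426645]), np.float64(0.0026233422027553987)))
carton [ 0.61921465 -0.22042762  0.09      ] tin [ 0.4559114  -0.24261474  0.022     ] bottle [0.51183541 0.10898309 0.        ] [0.50794584 0.11205467 0.        ]
```

```bash
cat >> h.py <<'E'
from scipy.spatial.transform import Rotation as Ro
def rep():
    s=get_state();R=Ro.from_rotvec(s["ee_rot"]).as_matrix()
    print("t",round(s["time_s"],2),"tcp",s["eef_pos"].round(4),"toolx",R[:,0].round(3),"tooly",R[:,1].round(3),"j",s["joint_pos"].round(2),"gap",round(s["finger_gap"],3),"F",s["wrist_force"].round(1))
    return s,R
E
python3 -c "
from h import *;rep()"
```

```text
t 0.15 tcp [ 0.1661 -0.4713  0.2309] toolx [ 0.332 -0.943 -0.001] tooly [-0.943 -0.332 -0.   ] j [-1.23  0.21 -0.03  1.32  0.    1.57] gap 1.002 F [-0.3 -0.  -0.2]
```

{"api": "send_rows", "payload": {"rows": [[[0, 0, -0.3, -1], [0, 0, -0.3, -1], [0, 0, -0.3, -1], [0, 0, 0, -1], [0, 0, 0, -1], [0, 0, 0, -1], [0, 0, 0, -1], [0, 0, 0, -1], [0, 0, 0, -1], [0, 0, 0, -1]]]}}

```text
time_s: 0.98
eef_pos: [0.1661, -0.4714, 0.2581]
ee_rot: [-3.128, 0.282, 0.0]
wrist_force: [-0.3, 0.2, 0.9]
finger_gap: 1.003
```

{"api": "send_rows", "payload": {"rows": [[[0, 0, 0, -1], [0, 0, 0, -1], [0, 0, 0, -0.1], [0.5, -0.5, 0, 0], [0.9, -0.8, 0, 0], [0.9, -0.8, 0, 0], [0.9, -0.8, 0, 0], [0.9, -0.8, 0, 0], [0.9, -0.8, 0, 0], [0.9, -0.8, 0, 0]]]}}

```text
time_s: 1.82
eef_pos: [0.3384, -0.305, 0.2584]
ee_rot: [3.141, 0.049, 0.0]
wrist_force: [0.4, -1.3, -0.1]
finger_gap: 1.002
```

```bash
python3 -c "
from h import *;rep()"
```

```text
t 1.82 tcp [ 0.3384 -0.305   0.2584] toolx [1.    0.031 0.   ] tooly [ 0.031 -1.     0.   ] j [-0.73  0.12 -0.08  1.37  0.    0.81] gap 1.002 F [ 0.4 -1.3 -0.1]
```

{"api": "send_rows", "payload": {"rows": [[[0.87, -0.79, 0, 0], [0.87, -0.79, 0, 0], [0.87, -0.79, 0, 0], [0.87, -0.79, 0, 0], [0.87, -0.79, 0, 0], [0.87, -0.79, 0, 0], [0.87, -0.79, 0, 0], [0.87, -0.79, 0, 0], [0.87, -0.79, 0, 0], [0.87, -0.79, 0, 0]]]}}

```text
time_s: 2.65
eef_pos: [0.5909, -0.0589, 0.2581]
ee_rot: [-3.141, -0.05, 0.0]
wrist_force: [1.1, -0.2, 0.3]
finger_gap: 1.003
```

{"api": "send_rows", "payload": {"rows": [[[0, 0, 0, 0], [0, 0, 0, 0]]], "gripper": 0.45}}

```text
time_s: 2.82
eef_pos: [0.5907, -0.059, 0.2573]
ee_rot: [-3.141, -0.054, 0.002]
wrist_force: [-0.3, -0.5, -0.2]
finger_gap: 0.748
```

Run:
```python
from h import *
rep()
p=viewer.camera_params("wrist");print(-p["world_to_cam"][:3,:3].T@p["world_to_cam"][:3,3],p["world_to_cam"][2,:3])
cv2.imwrite("pics/wrist1.png",viewer.get_image("wrist")[:,:,::-1])
np.save("w1.npy",p["world_to_cam"])
```

```text
t 2.82 tcp [ 0.5907 -0.059   0.2573] toolx [ 0.999  0.035 -0.001] tooly [ 0.035 -0.999 -0.   ] j [-0.1   0.42  0.31  1.47 -0.    1.44] gap 0.748 F [-0.3 -0.5 -0.2]
[0.58845538 0.009626   0.39949932] [ 0.00793002 -0.26812597 -0.96335122]
```

View pics/wrist1.png

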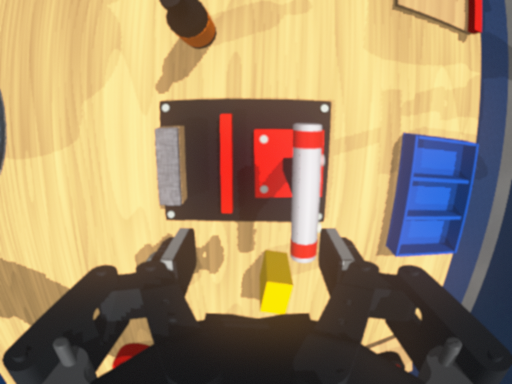

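```bash
cat >> h.py <<'E'
def wray(T,uv):
    K=P["wrist"] if "wrist" in P else viewer.camera_params("wrist")["camera_matrix"]
    x=(np.array(uv,float)-[K[0,2],K[1,2]])/K[0,0];r=np.linalg.norm(x)
    d=np.array([*(x/r*np.sin(r)),np.cos(r)]) if r>1e-9 else np.array([0,0,1.])
    R=T[:3,:3];return -R.T@T[:3,3],R.T@d
def wplane(T,uv,z):
    c,d=wray(T,uv);return c+d*(z-c[2])/d[2]
E
python3 - <<'E'
from h import *
T=np.load("w1.npy");im=cv2.imread("pics/wrist1.png");hsv=cv2.cvtColor(im,cv2.COLOR_BGR2HSV)
red=(((hsv[...,0]<8)|(hsv[...,0]>172))&(hsv[...,1]>150)&(hsv[...,2]>90)).astype(np.uint8)*255
n,l,s,c=cv2.connectedComponentsWithStats(red)
for i in range(1,n):
    if s[i,4]>60 and 150<c[i][0]<340 and c[i][1]<270:
        m=(l==i).astype(np.uint8);cn=cv2.findContours(m,0,2)[0][0]
        b=cv2.boxPoints(cv2.minAreaRect(cn));print(s[i],c[i].round(1),b.round(1).tolist())
b=None
for nm,uvs,z in (("board",[(160,100),(330,98),(332,221),(165,221)],.01),("stop",[(220,114),(231,114),(233,213),(221,213)],.03),("bar ends",[(308,124),(303,262)],.16),("rest",[(156,126),(185,125),(186,206),(160,207)],.046),("foot",[(255,129),(256,197)],.022)):
    print(nm,[wplane(T,u,z)[:2].round(4).tolist() for u in uvs])
E
python3 -c "
import cv2
a=cv2.imread('pics/wrist1.png')[85:275,145:345];cv2.imwrite('pics/w1z.png',cv2.resize(a,None,fx=3,fy=3,interpolation=2))"
```

```text
[ 219  113   15  101 1442] [226. 163.] [[219.0, 113.0], [233.0, 113.0], [233.0, 213.0], [219.0, 213.0]]
[ 253  128   72   71 2940] [278.3 157.7] [[253.0, 128.0], [324.0, 128.0], [324.0, 198.0], [253.0, 198.0]]
[291 242  26  16 314] [303.1 250.2] [[290.3999938964844, 256.6000061035156], [291.0, 242.0], [316.20001220703125, 243.0], [315.6000061035156, 257.70001220703125]]
board [[0.4577, 0.0193], [0.6833, 0.028], [0.7013, -0.1437], [0.4594, -0.1529]]
stop [[0.5424, 0.0006], [0.5561, 0.0008], [0.5609, -0.1282], [0.5448, -0.1289]]
bar ends [[0.6297, -0.0016], [0.6355, -0.1263]]
rest [[0.4645, -0.0136], [0.5019, -0.0126], [0.5012, -0.1154], [0.4656, -0.1185]]
foot [[0.5863, -0.0176], [0.5907, -0.1074]]
```

View pics/w1z.png

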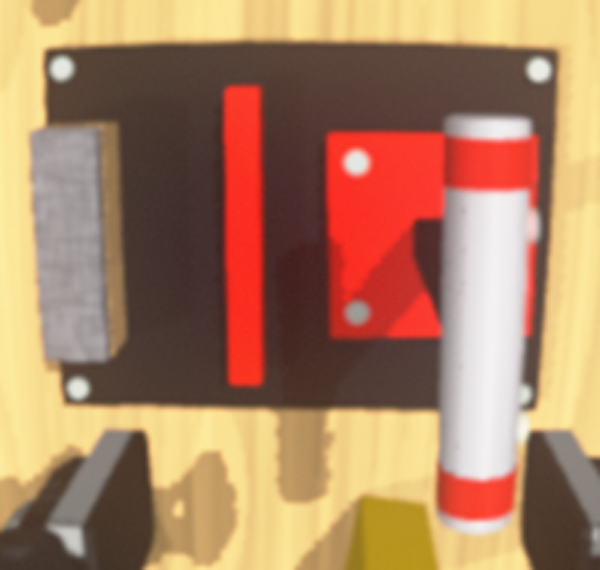

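The wrist view gives the stop's far face at x≈0.5585 and y≈-0.064, yaw about 1.5–2°. The toe is about 29 mm from the stop, and the bar centre is at (0.6325, -0.064). I'll straddle the bar with the fingers half closed.

{"api": "send_rows", "payload": {"rows": [[[0.4, 0.05, 0, 0], [0.5, 0.1, 0, 0], [0.5, 0.05, 0, 0], [0, 0, 0, 0], [0, 0, 0, 0]]], "gripper": 0.46}}

```text
time_s: 3.28
eef_pos: [0.6318, -0.0659, 0.2581]
ee_rot: [3.141, 0.051, -0.001]
wrist_force: [0.3, -0.9, 0.2]
finger_gap: 0.461
```

Run:
```python
from h import *
rep()
p=viewer.camera_params("wrist");np.save("w2.npy",p["world_to_cam"])
im=viewer.get_image("wrist")[:,:,::-1];cv2.imwrite("pics/wrist2.png",im)
print([wplane(p["world_to_cam"],u,.16)[:2].round(4).tolist() for u in []])
```

```text
t 3.28 tcp [ 0.6318 -0.0659  0.2581] toolx [ 0.999  0.033 -0.   ] tooly [ 0.033 -0.999  0.   ] j [-0.1   0.52  0.47  1.52 -0.    1.43] gap 0.461 F [ 0.3 -0.9  0.2]
[]
```

View pics/wrist2.png

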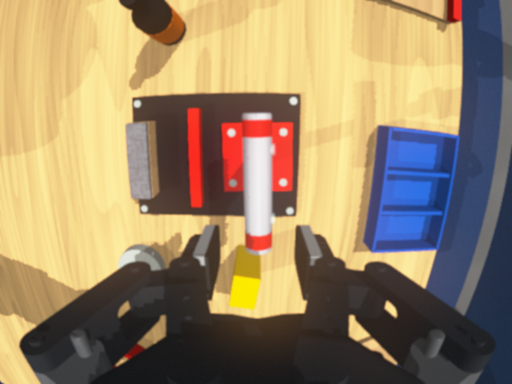

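The bar, spanning (257,118) to (260,248), lies centred between the fingers, so I'll descend.

{"api": "send_rows", "payload": {"rows": [[[0, 0, 0.5, 0], [0, 0, 0.5, 0], [0, 0, 0.5, 0], [0, 0, 0.5, 0], [0, 0, 0.5, 0], [0, 0, 0.5, 0], [0, 0, 0.4, 0], [0, 0, 0.3, 0], [0, 0, 0, 0]]]}}

```text
time_s: 4.08
eef_pos: [0.6307, -0.0651, 0.146]
ee_rot: [-3.141, -0.054, 0.003]
wrist_force: [-0.2, -0.5, -0.2]
finger_gap: 0.457
```

Run:
```python
from h import *
rep()
a=viewer.get_image("side")[:,:,::-1];b=viewer.get_image("scene")[:,:,::-1]
cv2.imwrite("pics/s3.png",cv2.hconcat([cv2.resize(a[80:230,190:340],(400,400),interpolation=2),cv2.resize(b[130:280,170:320],(400,400),interpolation=2)]))
```

```text
t 4.08 tcp [ 0.6307 -0.0651  0.146 ] toolx [ 0.999  0.034 -0.002] tooly [ 0.034 -0.999 -0.   ] j [-0.1   0.52  0.19  1.24 -0.    1.43] gap 0.457 F [-0.2 -0.5 -0.2]
```

View pics/s3.png

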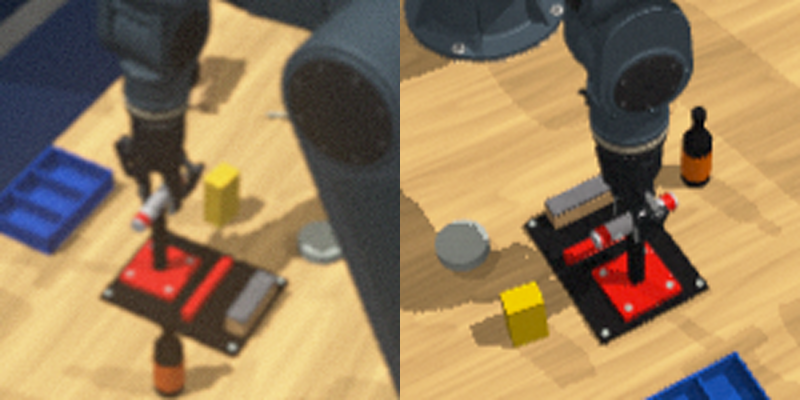

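{"api": "send_rows", "payload": {"rows": [[[-0.1, 0, 0, 0], [-0.1, 0, 0, 0], [-0.1, 0, -0.02, 0], [-0.1, 0, -0.03, 0], [-0.1, 0, -0.03, 0], [-0.1, 0, -0.03, 0], [-0.1, 0, -0.03, 0], [-0.1, 0, -0.03, 0], [0, 0, 0, 0]]]}}

```text
time_s: 4.93
eef_pos: [0.6077, -0.0658, 0.1527]
ee_rot: [3.141, 0.055, 0.0]
wrist_force: [0.7, 0.2, -0.5]
finger_gap: 0.456
```

```bash
cat > look.py <<'E'
from h import *
import sys
rep()
a=viewer.get_image("side")[:,:,::-1];b=viewer.get_image("scene")[:,:,::-1]
cv2.imwrite(f"pics/{sys.argv[1]}.png",cv2.hconcat([cv2.resize(a[110:230,210:330],(400,400),interpolation=2),cv2.resize(b[150:270,190:310],(400,400),interpolation=2)]))
E
python3 look.py s4
```

```text
t 4.93 tcp [ 0.6077 -0.0658  0.1527] toolx [0.999 0.035 0.   ] tooly [ 0.035 -0.999  0.   ] j [-0.11  0.47  0.12  1.23 -0.    1.43] gap 0.456 F [ 0.7  0.2 -0.5]
```

View pics/s4.png

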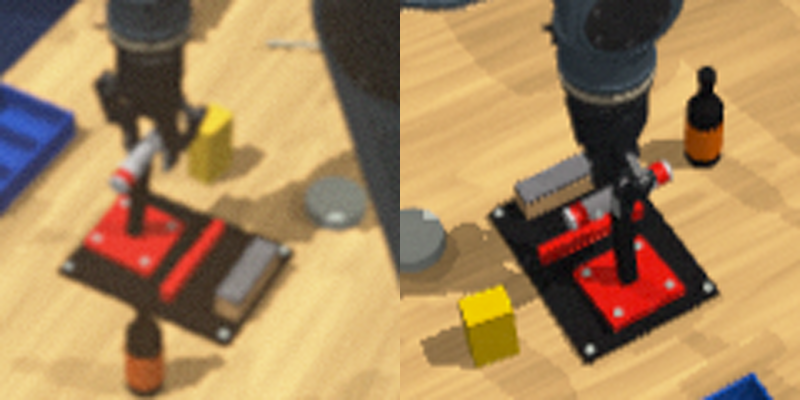

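The foot starts to tip in place (toe at about (145,272) in the left crop), with no visible slide. I'll continue to about 15°.

{"api": "send_rows", "payload": {"rows": [[[-0.1, 0, 0, 0], [-0.1, 0, 0, 0], [-0.1, 0, 0, 0], [-0.1, 0, 0, 0], [-0.1, 0, 0, 0], [-0.1, 0, 0, 0], [-0.1, 0, 0, 0], [-0.07, 0, 0, 0], [0, 0, 0, 0]]]}}

```text
time_s: 5.78
eef_pos: [0.5847, -0.0666, 0.1525]
ee_rot: [-3.141, -0.055, 0.0]
wrist_force: [1.2, -0.6, 0.1]
finger_gap: 0.457
```

```bash
python3 look.py s5
```

```text
t 5.78 tcp [ 0.5847 -0.0666  0.1525] toolx [ 0.999  0.035 -0.   ] tooly [ 0.035 -0.999 -0.   ] j [-0.11  0.42  0.05  1.2   0.    1.42] gap 0.457 F [ 1.2 -0.6  0.1]
```

View pics/s5.png

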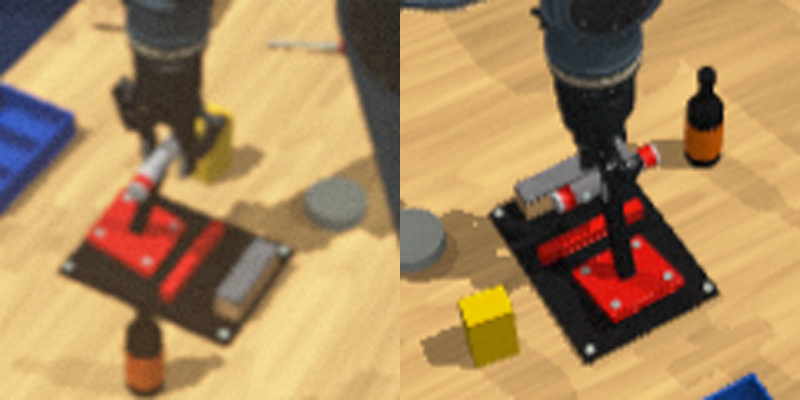

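Tipping at about 15° with the toe not moved. I'll slide the cage 27 mm along the bar, so that the rear finger will clear the post, then go to about 30°.

{"api": "send_rows", "payload": {"rows": [[[0, -0.15, 0, 0], [0, -0.15, 0, 0], [0, -0.15, 0, 0], [0, -0.15, 0, 0], [0, -0.15, 0, 0], [0, -0.15, 0, 0], [0, 0, 0, 0]]]}}

```text
time_s: 6.47
eef_pos: [0.5841, -0.0387, 0.1524]
ee_rot: [-3.141, -0.056, 0.0]
wrist_force: [0.5, -0.6, -0.2]
finger_gap: 0.46
```

{"api": "send_rows", "payload": {"rows": [[[-0.15, 0, 0, 0], [-0.15, 0, 0, 0], [-0.15, 0, 0, 0], [-0.15, 0, 0.02, 0], [-0.15, 0, 0.02, 0], [-0.15, 0, 0.03, 0], [-0.15, 0, 0.03, 0], [-0.15, 0, 0.03, 0], [-0.1, 0, 0.02, 0], [0, 0, 0, 0]]]}}

```text
time_s: 7.3
eef_pos: [0.5445, -0.041, 0.1478]
ee_rot: [-3.141, -0.055, 0.001]
wrist_force: [0.0, 0.1, -0.3]
finger_gap: 0.459
```

```bash
python3 look.py s6
```

```text
t 7.3 tcp [ 0.5445 -0.041   0.1478] toolx [ 0.999  0.035 -0.   ] tooly [ 0.035 -0.999 -0.   ] j [-0.08  0.34 -0.08  1.15  0.    1.46] gap 0.459 F [ 0.   0.1 -0.3]
```

View pics/s6.png

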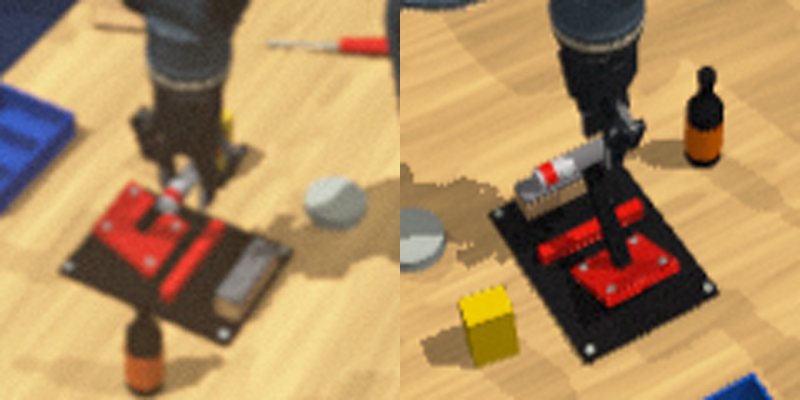

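Tip is about 30°, foot square and toe in place. I'll narrow the cage a little and continue through the balance point slowly.

{"api": "send_rows", "payload": {"rows": [[[-0.1, 0, 0.03, 0], [-0.1, 0, 0.04, 0], [-0.1, 0, 0.04, 0], [-0.1, 0, 0.04, 0], [-0.1, 0, 0.04, 0], [-0.1, 0, 0.05, 0], [-0.1, 0, 0.05, 0], [-0.1, 0, 0.05, 0], [-0.1, 0, 0.05, 0], [-0.1, 0, 0.05, 0]]], "gripper": 0.4}}

```text
time_s: 8.23
eef_pos: [0.5149, -0.0421, 0.1345]
ee_rot: [-3.141, -0.055, 0.0]
wrist_force: [0.8, -0.4, -0.7]
finger_gap: 0.406
```

```bash
python3 look.py s7
```

```text
t 8.23 tcp [ 0.5149 -0.0421  0.1345] toolx [ 0.999  0.035 -0.   ] tooly [ 0.035 -0.999 -0.   ] j [-0.08  0.28 -0.19  1.1   0.    1.45] gap 0.406 F [ 0.8 -0.4 -0.7]
```

View pics/s7.png

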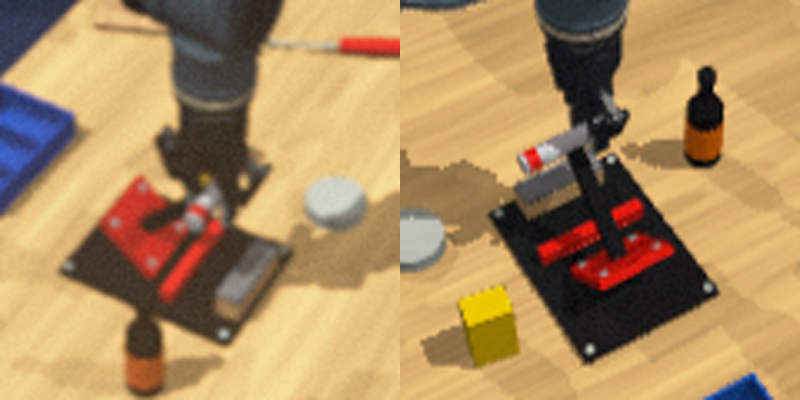

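{"api": "send_rows", "payload": {"rows": [[[-0.08, 0, 0.06, 0], [-0.08, 0, 0.06, 0], [-0.07, 0, 0.06, 0], [-0.07, 0, 0.06, 0], [-0.07, 0, 0.06, 0], [-0.05, 0, 0.04, 0], [0, 0, 0, 0], [0, 0, 0, 0]]]}}

```text
time_s: 9.0
eef_pos: [0.5025, -0.0425, 0.1245]
ee_rot: [-3.141, -0.055, 0.0]
wrist_force: [-0.3, -0.7, 0.3]
finger_gap: 0.403
```

```bash
python3 look.py s8
```

```text
t 9.0 tcp [ 0.5025 -0.0425  0.1245] toolx [ 0.999  0.035 -0.   ] tooly [ 0.035 -0.999 -0.   ] j [-0.08  0.27 -0.24  1.07  0.    1.45] gap 0.403 F [-0.3 -0.7  0.3]
```

View pics/s8.png

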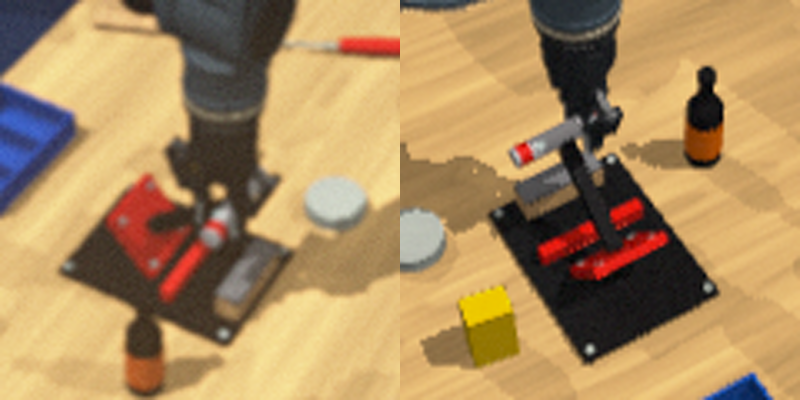

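Just past the balance point, about 48–50°, the mast is in the cage. I'll lower along the arc.

{"api": "send_rows", "payload": {"rows": [[[-0.06, -0.02, 0.07, 0], [-0.06, -0.02, 0.07, 0], [-0.06, -0.02, 0.07, 0], [-0.06, -0.02, 0.07, 0], [-0.06, -0.02, 0.07, 0], [-0.06, -0.02, 0.07, 0], [-0.06, 0, 0.07, 0], [-0.06, 0, 0.07, 0], [-0.06, 0, 0.07, 0], [-0.04, 0, 0.05, 0]]]}}

```text
time_s: 9.93
eef_pos: [0.4848, -0.0395, 0.1038]
ee_rot: [-3.141, -0.055, 0.0]
wrist_force: [-0.8, -0.4, 1.4]
finger_gap: 0.398
```

```bash
python3 look.py s9
```

```text
t 9.93 tcp [ 0.4848 -0.0395  0.1038] toolx [ 0.999  0.035 -0.   ] tooly [ 0.035 -0.999 -0.   ] j [-0.08  0.25 -0.32  1.    0.    1.45] gap 0.398 F [-0.8 -0.4  1.4]
```

View pics/s9.png

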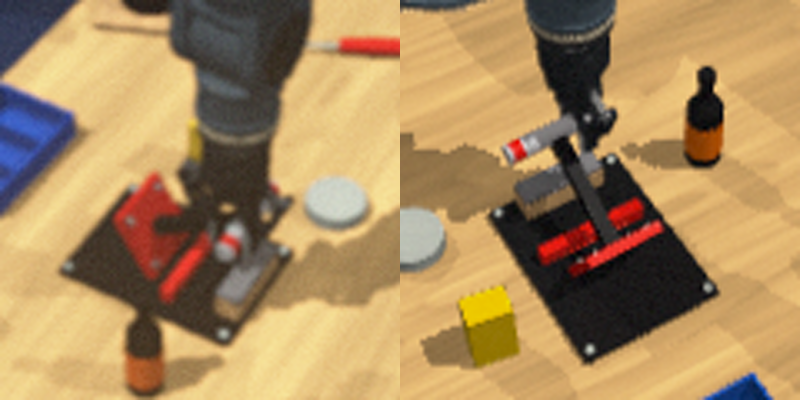

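{"api": "send_rows", "payload": {"rows": [[[-0.1, 0, 0.09, 0], [-0.1, 0, 0.09, 0], [-0.09, 0, 0.09, 0], [-0.09, 0, 0.1, 0], [-0.08, 0, 0.1, 0], [-0.08, 0, 0.1, 0], [-0.08, 0, 0.1, 0], [-0.07, 0, 0.1, 0], [-0.07, 0, 0.1, 0], [-0.07, 0, 0.1, 0]]]}}

```text
time_s: 10.87
eef_pos: [0.46, -0.0404, 0.0747]
ee_rot: [-3.141, -0.055, 0.0]
wrist_force: [-0.6, -0.5, -0.7]
finger_gap: 0.406
```

```bash
python3 look.py s10
```

```text
t 10.87 tcp [ 0.46   -0.0404  0.0747] toolx [ 0.999  0.035 -0.   ] tooly [ 0.035 -0.999 -0.   ] j [-0.09  0.23 -0.43  0.92  0.    1.45] gap 0.406 F [-0.6 -0.5 -0.7]
```

View pics/s10.png

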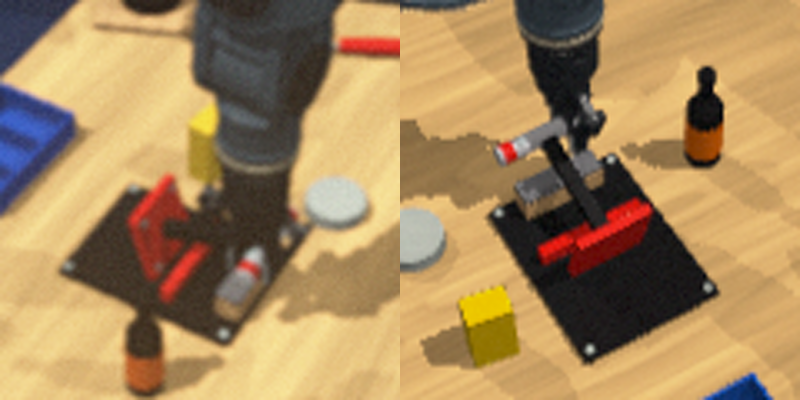

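{"api": "send_rows", "payload": {"rows": [[[-0.06, 0, 0.08, 0], [-0.06, 0, 0.08, 0], [-0.06, 0, 0.08, 0], [-0.06, 0, 0.09, 0], [-0.06, 0, 0.09, 0], [-0.06, 0, 0.09, 0], [-0.05, 0, 0.09, 0], [-0.05, 0, 0.09, 0], [-0.05, 0, 0.09, 0], [-0.05, 0, 0.09, 0]]]}}

```text
time_s: 11.8
eef_pos: [0.4433, -0.041, 0.0486]
ee_rot: [3.141, 0.055, -0.0]
wrist_force: [-0.9, 0.5, -1.0]
finger_gap: 0.397
```

```bash
python3 look.py s11
```

```text
t 11.8 tcp [ 0.4433 -0.041   0.0486] toolx [ 0.999  0.035 -0.   ] tooly [ 0.035 -0.999  0.   ] j [-0.09  0.23 -0.51  0.84 -0.    1.44] gap 0.397 F [-0.9  0.5 -1. ]
```

View pics/s11.png

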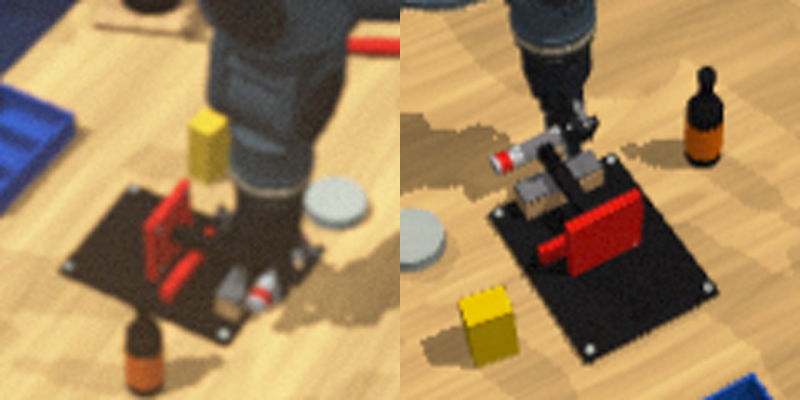

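{"api": "send_rows", "payload": {"rows": [[[-0.03, 0, 0, 0], [-0.03, 0, 0, 0], [-0.03, 0, 0, 0], [-0.03, 0, 0, 0], [-0.03, 0, 0, 0], [-0.03, 0, 0, 0], [-0.03, 0, 0, 0], [0, 0, 0, 0]]]}}

```text
time_s: 12.57
eef_pos: [0.437, -0.0412, 0.049]
ee_rot: [3.141, 0.055, 0.0]
wrist_force: [0.7, 0.8, 0.1]
finger_gap: 0.402
```

```bash
python3 look.py s12
python3 - <<'E'
from h import *
p=viewer.camera_params("wrist");np.save("w3.npy",p["world_to_cam"]);cv2.imwrite("pics/wrist3.png",viewer.get_image("wrist")[:,:,::-1])
E
```

```text
t 12.57 tcp [ 0.437  -0.0412  0.049 ] toolx [0.999 0.035 0.   ] tooly [ 0.035 -0.999  0.   ] j [-0.09  0.21 -0.52  0.84 -0.    1.44] gap 0.402 F [0.7 0.8 0.1]
```

View pics/s12.png

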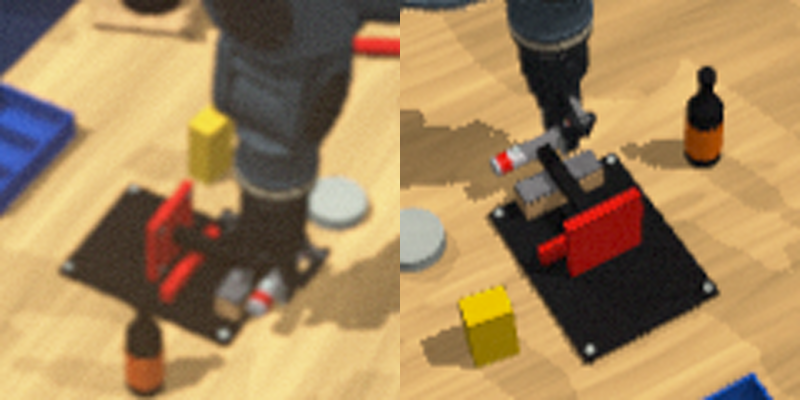

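View pics/wrist3.png

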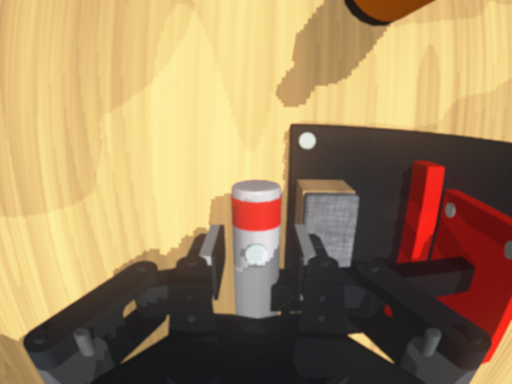

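The bar, at (257,240) in the wrist view, sits free between the fingers with the post on the rest. I'll lift the empty cage away straight up.

{"api": "send_rows", "payload": {"rows": [[[0, 0, -0.1, 0], [0, 0, -0.2, 0], [0, 0, -0.5, 0], [0, 0, -0.7, 0], [0, 0, -0.8, 0], [0, 0, -0.8, 0], [0, 0, -0.8, 0], [0, 0, -0.8, 0], [0, 0, -0.6, 0], [0, 0, 0, 0]]]}}

```text
time_s: 13.55
eef_pos: [0.4387, -0.0414, 0.2118]
ee_rot: [3.14, 0.055, 0.008]
wrist_force: [0.6, -0.4, 1.0]
finger_gap: 0.401
```

{"api": "send_rows", "payload": {"rows": [[[0.8, 0.1, 0, 1], [0.8, 0.1, 0, 0], [0.8, 0.1, 0, 0], [0, 0, 0, -1], [0, 0, 0, 0]]]}}

```text
time_s: 13.97
eef_pos: [0.5091, -0.0528, 0.2073]
ee_rot: [-3.141, -0.063, 0.002]
wrist_force: [-0.0, -0.5, -0.5]
finger_gap: 0.4
```

Run:
```python
from h import *
rep()
p=viewer.camera_params("wrist");np.save("w4.npy",p["world_to_cam"]);im=viewer.get_image("wrist")[:,:,::-1];cv2.imwrite("pics/wrist4.png",im)
```

```text
t 13.97 tcp [ 0.5091 -0.0528  0.2073] toolx [ 0.999  0.04  -0.001] tooly [ 0.04  -0.999 -0.   ] j [-0.1   0.24 -0.06  1.27 -0.    1.43] gap 0.4 F [-0.  -0.5 -0.5]
```

View pics/wrist4.png

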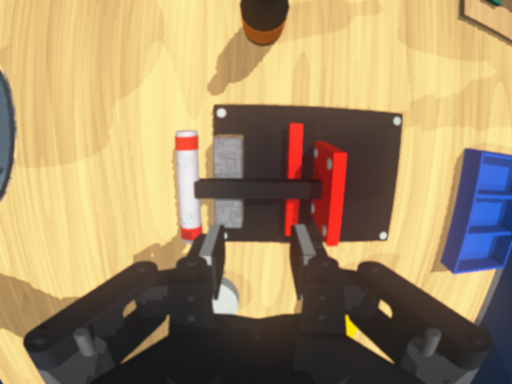

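Run:
```python
from h import *
T=np.load("w4.npy")
for nm,uvs,z in (("stop near/far top edges",[(290,124),(302,124),(287,235),(298,235)],.03),("bar",[(187,131),(191,240)],.055),("foot top edge underside",[(346,153),(339,244)],.10),("foot top edge upperface",[(335,153),(328,244)],.10),("post",[(205,188),(310,189)],.064),("board",[(214,106),(402,113),(388,243),(225,241)],.01)):
    W=np.array([wplane(T,u,z)[:2] for u in uvs]);print(nm,W.round(4).tolist())
```

```text
stop near/far top edges [[0.5422, -0.0], [0.5552, 0.0008], [0.5474, -0.1287], [0.5605, -0.1283]]
bar [[0.4367, -0.0091], [0.4386, -0.1286]]
foot top edge underside [[0.5853, -0.0184], [0.5896, -0.1055]]
foot top edge upperface [[0.5752, -0.019], [0.5786, -0.1056]]
post [[0.457, -0.0653], [0.5628, -0.062]]
board [[0.4572, 0.0164], [0.6834, 0.0243], [0.6909, -0.1483], [0.4722, -0.1493]]
```

The mast lies on the rest, gap to the stop about 17–18 mm, yaw matching the stop within a degree. I'll turn the jaws crosswise and go behind the foot.

{"api": "send_rows", "payload": {"rows": [[[0, 0, 0, -1], [0, 0, 0, -1], [0, 0, 0, -1], [0, 0, 0, -1], [0, 0, 0, -1], [0, 0, 0, -1], [0, 0, 0, -1], [0, 0, 0, -1], [0, 0, 0, -1], [0, 0, 0, -1]]]}}

```text
time_s: 14.85
eef_pos: [0.5079, -0.0525, 0.2081]
ee_rot: [-2.691, -1.621, -0.0]
wrist_force: [-0.0, 1.1, -0.0]
finger_gap: 0.398
```

{"api": "send_rows", "payload": {"rows": [[[0, 0, 0, -1], [0, 0, 0, -1], [0, 0, 0, -1], [0, 0, 0, -1], [0, 0, 0, -1], [0, 0.6, 0, 0], [0, 0.9, 0, 0], [0, 0.9, 0, 0], [0, 0.9, 0, 0], [0, 0, 0, 0]]]}}

```text
time_s: 15.68
eef_pos: [0.6101, -0.0488, 0.2068]
ee_rot: [-2.185, -2.257, 0.0]
wrist_force: [2.1, 0.1, 0.3]
finger_gap: 0.394
```

Run:
```python
from h import *
rep()
p=viewer.camera_params("wrist");np.save("w5.npy",p["world_to_cam"]);im=viewer.get_image("wrist")[:,:,::-1];cv2.imwrite("pics/wrist5.png",im)
```

```text
t 15.68 tcp [ 0.6101 -0.0488  0.2068] toolx [-0.032  0.999  0.   ] tooly [ 0.999  0.032 -0.   ] j [-0.08  0.46  0.24  1.36  0.   -0.11] gap 0.394 F [2.1 0.1 0.3]
```

View pics/wrist5.png

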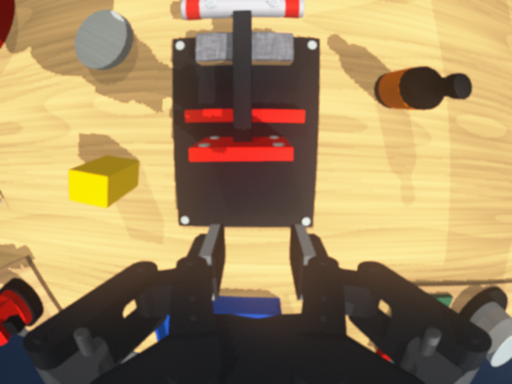

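{"api": "send_rows", "payload": {"rows": [[[-0.2, 0.3, 0, -0.05], [-0.27, 0, 0.3, 0], [0, 0, 0.7, 0], [0, 0, 0.7, 0], [0, 0, 0.7, 0], [0, 0, 0.7, 0], [0, 0, 0.7, 0], [0, 0, 0.7, 0], [0, 0, 0.5, 0], [0, 0, 0.4, 0]]]}}

```text
time_s: 16.57
eef_pos: [0.6149, -0.0633, 0.0442]
ee_rot: [-2.178, -2.262, 0.002]
wrist_force: [-0.4, -0.1, -0.4]
finger_gap: 0.399
```

```bash
python3 look.py s13
```

```text
t 16.57 tcp [ 0.6149 -0.0633  0.0442] toolx [-0.038  0.999  0.   ] tooly [ 0.999  0.038 -0.002] j [-0.1   0.55 -0.03  1.   -0.   -0.14] gap 0.399 F [-0.4 -0.1 -0.4]
```

View pics/s13.png

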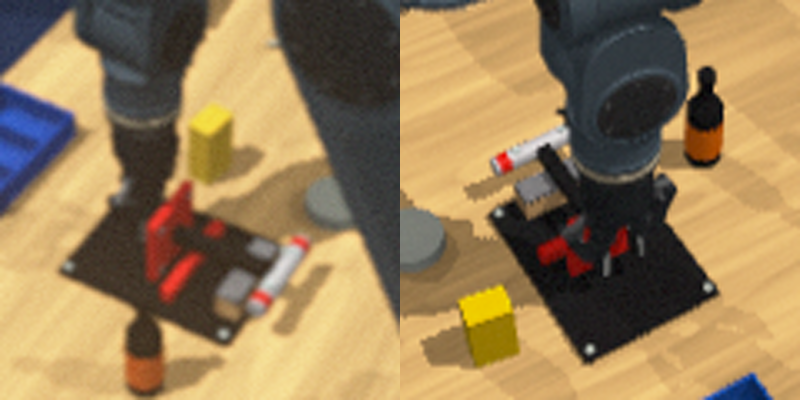

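Fingers are behind the foot with clearance. I'll push gently toward the stop.

{"api": "send_rows", "payload": {"rows": [[[0, -0.1, 0, 0], [0, -0.1, 0, 0], [0, -0.1, 0, 0], [0, -0.1, 0, 0], [0, -0.08, 0, 0], [0, -0.08, 0, 0], [0, -0.08, 0, 0], [0, -0.08, 0, 0], [0, -0.08, 0, 0]]]}}

```text
time_s: 17.42
eef_pos: [0.5933, -0.064, 0.0461]
ee_rot: [2.176, 2.265, 0.001]
wrist_force: [2.7, 0.8, 1.2]
finger_gap: 0.403
```

{"api": "send_rows", "payload": {"rows": [[[0, -0.05, 0, 0], [0, -0.05, 0, 0], [0, -0.05, 0, 0], [0, -0.05, 0, 0]]]}}

```text
time_s: 17.75
eef_pos: [0.5871, -0.0642, 0.0459]
ee_rot: [2.176, 2.266, 0.0]
wrist_force: [2.1, 1.3, 1.7]
finger_gap: 0.397
```

```bash
python3 look.py s14
```

```text
t 17.75 tcp [ 0.5871 -0.0642  0.0459] toolx [-0.04   0.999 -0.   ] tooly [0.999 0.04  0.   ] j [-0.11  0.49 -0.12  0.96 -0.   -0.15] gap 0.397 F [2.1 1.3 1.7]
```

View pics/s14.png

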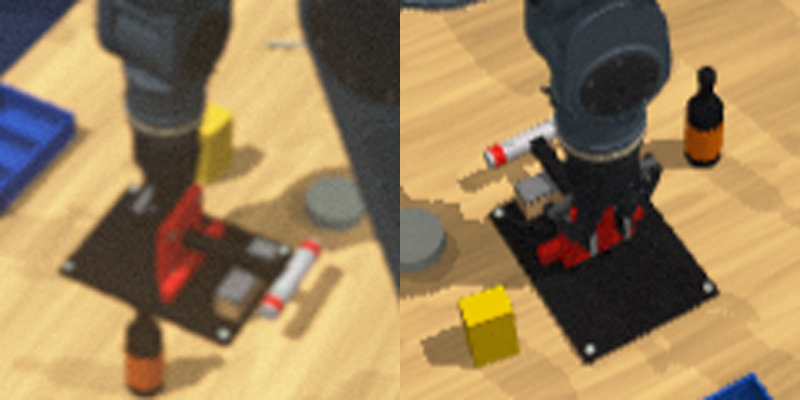

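The foot is moving at about 2 N and is close to the stop. I'll go on in 1 mm steps until the force rises.

{"api": "send_rows", "payload": {"rows": [[[0, -0.04, 0, 0], [0, -0.04, 0, 0], [0, 0, 0, 0]]]}}

```text
time_s: 18.1
eef_pos: [0.5845, -0.0643, 0.0458]
ee_rot: [-2.176, -2.266, 0.0]
wrist_force: [0.6, -0.1, -0.5]
finger_gap: 0.404
```

{"api": "send_rows", "payload": {"rows": [[[0, -0.04, 0, 0], [0, -0.03, 0, 0], [0, 0, 0, 0]]]}}

```text
time_s: 18.35
eef_pos: [0.5834, -0.0643, 0.0462]
ee_rot: [2.176, 2.265, 0.002]
wrist_force: [6.3, 0.1, 0.8]
finger_gap: 0.402
```

{"api": "send_rows", "payload": {"rows": [[[0, -0.03, 0, 0], [0, -0.03, 0, 0], [0, 0, 0, 0]]]}}

```text
time_s: 18.6
eef_pos: [0.5828, -0.0643, 0.0468]
ee_rot: [2.174, 2.264, 0.005]
wrist_force: [11.6, 2.1, 2.3]
finger_gap: 0.402
```

The force rose to 11.6 N at x=0.583, which fits the foot being on the stop. I'll back off and check.

{"api": "send_rows", "payload": {"rows": [[[0, 0.1, 0, 0], [0, 0.2, 0, 0], [0, 0.4, 0, 0], [0, 0.4, 0, 0], [0, 0, -0.6, 0], [0, 0, -0.9, 0], [0, 0, -0.9, 0], [0, 0, -0.9, 0], [0, 0, -0.9, 0], [0, 0, -0.9, 0]]]}}

```text
time_s: 19.43
eef_pos: [0.6135, -0.0631, 0.2]
ee_rot: [-2.176, -2.265, 0.001]
wrist_force: [0.8, 0.1, 1.1]
finger_gap: 0.397
```

{"api": "send_rows", "payload": {"rows": [[[0, -0.4, -0.3, 0], [0, -0.8, 0, 0], [0, -0.6, 0, 0], [0, 0, 0, 0], [0, 0, 0, 0]]]}}

```text
time_s: 19.85
eef_pos: [0.5595, -0.0653, 0.2081]
ee_rot: [-2.176, -2.265, 0.0]
wrist_force: [0.6, 0.0, 0.0]
finger_gap: 0.407
```

```bash
python3 look.py s15
python3 - <<'E'
from h import *
p=viewer.camera_params("wrist");np.save("w6.npy",p["world_to_cam"]);im=viewer.get_image("wrist")[:,:,::-1];cv2.imwrite("pics/wrist6.png",im)
cv2.imwrite("pics/w6z.png",cv2.resize(im[0:220,140:360],(780,780)[:2],interpolation=2)[:600])
E
```

```text
t 19.85 tcp [ 0.5595 -0.0653  0.2081] toolx [-0.04   0.999  0.   ] tooly [ 0.999  0.04  -0.   ] j [-0.12  0.35  0.09  1.31 -0.   -0.16] gap 0.407 F [0.6 0.  0. ]
```

View pics/s15.png

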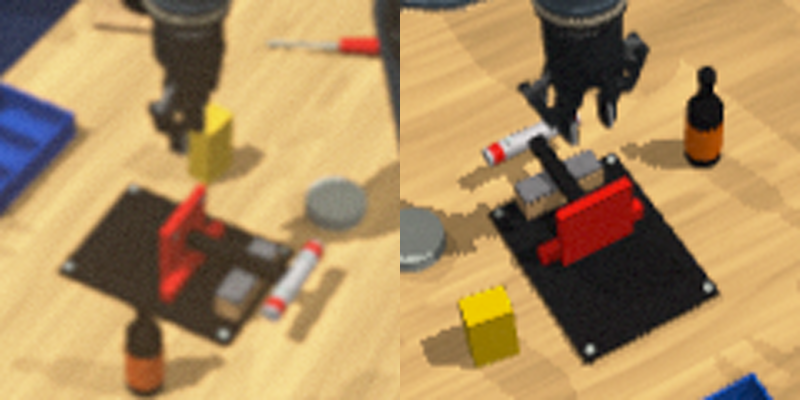

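View pics/wrist6.png

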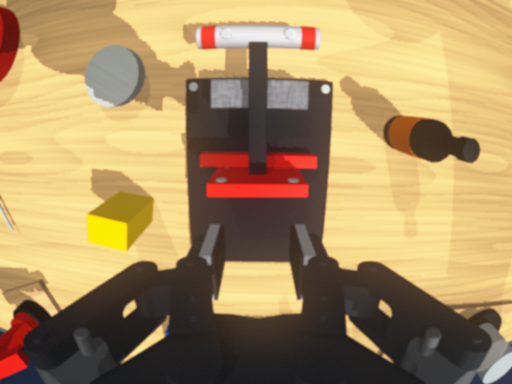

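Run:
```python
from h import *
T=np.load("w6.npy");im=cv2.imread("pics/wrist6.png");hsv=cv2.cvtColor(im,cv2.COLOR_BGR2HSV)
def c(uv,z):return wplane(T,uv,z)[:2]
A=np.array([c((201,154),.03),c((317,156),.03)]) # near top edge of stop
F=np.array([c((207,196),.10),c((308,196),.10)]) # foot underside top edge
B=np.array([c((197,38),.055),c((319,38),.055)]) # bar axis ends
B2=np.array([c((258,25),.055),c((258,50),.055)])
for n,X in (("stop near",A),("foot underside",F),("bar",B),("barsides",B2)):
    d=X[1]-X[0];print(n,X.round(4).tolist(),"mid",X.mean(0).round(4),"yaw",np.degrees(np.arctan2(-d[0],d[1])).round(2),"len",np.linalg.norm(d).round(4))
d=A[1]-A[0];y=d/np.linalg.norm(d);x=np.array([y[1],-y[0]]);o=A.mean(0)+.014*x
for n,p in (("foot under",F.mean(0)),("bar",B.mean(0))):print(n,"jig",((p-o)@x).round(4),((p-o)@y).round(4))
print(get_state()["time_s"])
```

```text
stop near [[0.5447, -0.1267], [0.5417, 0.0011]] mid [ 0.5432 -0.0628] yaw 1.35 len 0.1278
foot underside [[0.5708, -0.1084], [0.5671, -0.0188]] mid [ 0.5689 -0.0636] yaw 2.32 len 0.0897
bar [[0.4225, -0.1295], [0.4174, -0.0087]] mid [ 0.4199 -0.0691] yaw 2.41 len 0.1208
barsides [[0.4083, -0.0696], [0.4345, -0.0686]] mid [ 0.4214 -0.0691] yaw -87.68 len 0.0262
foot under jig 0.0117 -0.0015
bar jig -0.1374 -0.0034
20.0
```

View pics/w6z.png

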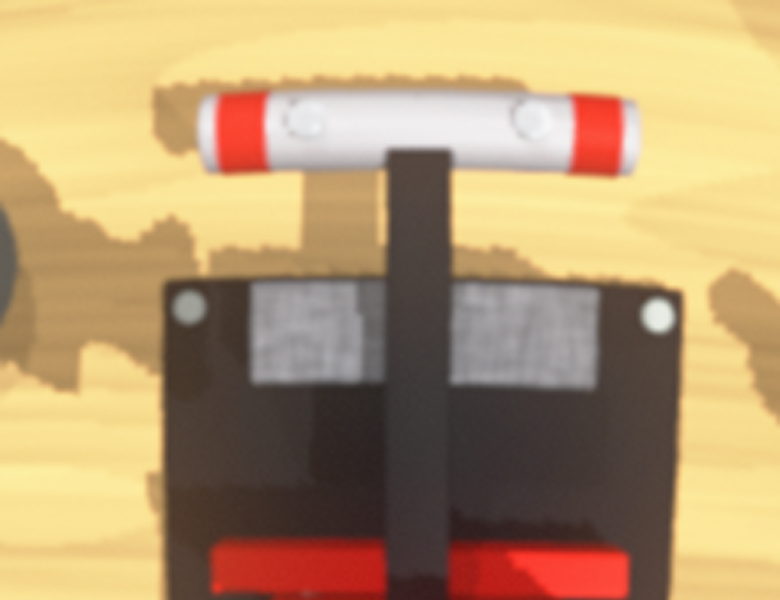

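The checks agree: foot underside at jig x=11.7 mm (12 when snug), bar at x=-137.4 (-138), y=-3 mm, and yaw within about 1° of the stop. Nothing is being touched.

Run:
```python
from plant import manip
print(manip.hand_in())
```

```text
the job is handed in; nothing more can be done
None
```

The mast is down on the padded rest with its foot against the red stop, and the job is handed in at about 20 s of the 70 s.

- **Tipping:** I straddled the crossbar with the half-closed fingers and tipped the mast over its toe. I held it through the balance point and let it down along the arc onto the rest.
- **Pushing:** From behind the foot I closed a gap of about 17 mm with both fingers. At the stop the wrist force rose from about 2 N to about 12 N, and I backed off.

My last checks, from the wrist camera:

| Check | Measured | Expected when snug |
|---|---|---|
| Foot underside, jig x | +11.7 mm | 12 mm |
| Crossbar, jig x | -137.4 mm | -138 mm |
| Crossbar, jig y | about -3 mm | near 0 |
| Mast yaw against the stop | about 1° | limit 4.6° |

- **Yaw estimates:** The stop's own yaw came out between 1.35° and 2.3° in different pictures, so that 1° is only as good as the measurement.
- **Not measured:** I did not measure the post's level or the crossbar's height. The picture shows the post lying on the rest.
- **Other things:** None of the things near the jig appears to have moved in the pictures. The robot was clear of everything at the end.

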